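# Set the fume extractor to its third notch and start it

## Task

Set the air flow of the glue bench's fume extractor: with the fingertips gently push the red lever on the grey control box along its slot, away from its off end (the end near the green button), and stop at the third click; the off position is not counted, and the lever must not run past the third notch. Then press the green start button right down and let it come back up. Do not grip the lever, and leave the brown bottle, the red thread spool and the wax block beside the box where they stand.

Things in the scene. Friction and masses are not known exactly. Their poses are not given: they have to be found in the camera images.
- control_box: grey control box, fixed to the table, 130 x 220 x 60 mm (x, y, z); origin at the centre of its underside, on the table, z up; its flat top panel is 60 mm up. The lever's slot runs along the box's y axis at x = -25 mm, from y = -40 mm (off) to y = +40 mm (fifth notch, full air). White lines beside the slot mark off and five notches, 16 mm apart, getting longer towards more air
- flow_lever (a joint): travel of the red lever along the box's +y axis, in m: 0 = off (every start), then notches at 0.016, 0.032, 0.048 (the third), 0.064 and 0.080. A click mechanism holds it in each notch: pushing it on, the resistance rises to 6 to 8 N about 4 mm out of the notch, then falls, and from half-way (8 mm) the lever snaps forward by itself into the next notch. Moving it fast adds drag (4 N at 0.1 m/s). Once in a notch it stays there
- lever_middle (a point): point on the lever's middle, 25 mm above the box's top panel and 85 mm above the table; moves with the lever. The lever's red paddle is 30 mm (across the slot) x 12 mm (along it), standing from 13 to 45 mm above the panel on a thin stem
- start_button (a joint): how far the green start button is pressed, in m: 0 = up, 0.006 = right down; sprung, takes about 5 N to push right down and comes back by itself
- start_button_top (a point): centre of the top of the green button, 28 mm across; pressed straight down. It stands on the box's top panel at x = +42 mm, y = -60 mm in the box's frame
- dye_bottle: small brown bottle with a black cap, loose, 39 mm across and 86 mm high, to the right of the box; origin under its centre
- red_spool: spool of red thread, loose, upright, 46 mm across and 60 mm high, to the left of the box; origin under its centre
- wax_block: yellow block of wax, loose, 37 x 53 x 24 mm, to the right of the box; origin under its centre

How it is judged:
By the outcome, as a careful person would: the job done as asked, in the order asked, and still so for the second after the job is handed in, with the robot touching nothing.
It also fails if it takes over 54 s, if anything falls off the work surface, if the arm or the gripper's body presses on something with over 40 N, if the wrist force passes 120 N, or if a joint passes its speed limit or range.

## Robot

A 6-joint arm with a two-finger parallel gripper is mounted at the origin on a cart in front of the work surface, level with it; the furniture and walls round the work are solid. World frame = base frame: x ahead of the robot, y to its left, z up, the work surface at z = 0. Lengths are in m, angles in degrees, forces in N, time in s.
With the tool pointing down it reaches from about 0.4 to 0.825 m from the base axis. Payload 7 kg.
Tool frame: the origin (TCP) lies midway between the tips of the shut fingers; the grasp point (between the pads) lies 19 mm behind it (grip_depth is the distance from the TCP to the grasp point, in m); z points along the fingers, y is the direction in which the jaws open and shut (so a half turn about z gives the same grasp; the last joint's range is limited). The gripper opens to 88 mm and grips with 3 to 60 N. Pads are 19 mm wide; open, the fingers measure 130 mm over their backs; the gripper's body (78 mm by 193 mm) begins 47 mm behind the grasp point.
Start: joints at [-57.061, 20.546, 0.682, 0, -70.136, -16.507], TCP at [0.191, -0.647, 0.199] pointing down, gripper open.
Joint ranges: [-176.03, 176.03], [-82.01, 121.73], [-58.28, 71.71], [-173.87, 95.51], [-174.79, -0.11], [-173.66, 173.66]. Speed limits (degrees/s): [136.94, 136.94, 172.46, 180, 180, 180].

## Interface

Orientations are given as [roll, pitch, yaw] about the fixed x, y, z axes, in that order (R = Rz(yaw) Ry(pitch) Rx(roll)).
In Python, from plant import * gives the robot as it stands.
- The arm moves only by the shell command python3 -m inch 'ROWS'. ROWS is JSON, a list of rows, each an object of numbers: "ax", "ay", "az": the turn, a rotation vector about the tool's x, y, z in degrees; "dx", "dy", "dz": the shift along the tool's x, y, z in mm; "fingers": the finger opening in mm, from 0 to 87.6. In form: [{"ax": .., "ay": .., "az": .., "dx": .., "dy": .., "dz": .., "fingers": ..}, ...]. A call has 1 to 8 rows; each row is the pose to reach, as a shift and turn from the pose commanded when the call began, along the tool's axes at that moment; what a row does not reach only later rows make up. A row lasts 1/8 s, in which the tool goes at most 62.5 mm and 10.7 degrees, less where a joint would pass 70% of its speed; a pose out of reach is approached as far as the arm can. A call with a gripper value outside its range is refused whole. The fingers move at their own pace and stop on an object; the grip force is fixed at half the most. Time passes only in rows, so rows that repeat a pose let the fingers close. It gives the time, the measured TCP pose, the force and the opening at its end, in the units of the state.
- get_obs(): the state, without advancing time (a new reading comes with each control period).
- snapshot(name): name is "scene" or "top" or "wrist"; returns a dict with "image" (480x640x3 uint8, red, green, blue), "fx", "fy", "cx", "cy" (pixels), "rvec" (rotation vector, rad) and "tvec" (3), from world to camera coordinates, as OpenCV has them. Camera axes: x right, y down, z forward; pixel columns grow to the right and rows downward; lengths in m; the calibration is good to about 2 mm. A picture is of the moment at which its call begins. There is no depth.
- close_job(): hands the job in, once; it reports no verdict.
Trained networks look in the newest picture that a camera, given by its name, has taken for a name from the list of things; names that differ only in an ending like _2 or _b are one class to them, and where a whole thing is asked for, a point or a joint stands for the part that bears it (a point fixed in the world has none). Each returns a list of dicts, best first, with "score" (0 to 1); they miss things now and then, are a little off and sometimes report something else, mostly with a low value. They report only what shows in the picture. A call takes as long as a camera call.
- search_frame(target, camera): "bbox" ([centre column, centre row, width, height] in pixels, round what is visible of it).
- trace(target, camera): "mask" (480x640 bool, what is visible of it) and "bbox" ([centre column, centre row, width, height] in pixels, round what is visible of it).
- landmark_of(target, camera): "position" ([column, row] in pixels: a listed point, or the origin of a listed thing).
The state is a dict: "clock": time; "joint_pos": joint angles; "qvel": joint speeds; "tau": joint torques, N m; "tool_pos": TCP position; "orientation": TCP orientation; "force": force on the tool from outside, world axes, zero at the start; "moment": the same for the moment, N m; "opening": finger opening in m.
Only numpy, scipy, OpenCV 4.12 (cv2) and the standard library are available. Lean on these libraries where they do the work, as an engineer would, in place of code of your own. Each camera call takes 0.05 s, during which the arm holds its last target.

## Working session

There is one attempt and no reset: what is moved stays moved. The work goes in short steps, Python scripts to look and compute and a shell command to move; the robot and the scene stay as the last step left them, time stands still between calls to the robot, and variables do not carry over. Pictures are saved under pics/ and viewed, and the job is handed in when it is done.

```bash
mkdir -p pics; ls
cat > h.py <<'E'
from plant import *
import numpy as np, cv2
def P(s):
    R,_=cv2.Rodrigues(np.array(s["rvec"],float)); K=np.array([[s["fx"],0,s["cx"]],[0,s["fy"],s["cy"]],[0,0,1]])
    return K,R,np.array(s["tvec"],float).reshape(3)
def ray(s,uv):
    K,R,t=P(s); d=R.T@np.linalg.inv(K)@np.array([uv[0],uv[1],1.]); return -R.T@t,d/np.linalg.norm(d)
def onz(s,uv,z):
    c,d=ray(s,uv); return c+d*(z-c[2])/d[2]
def tri(l):
    A=np.zeros((3,3));b=np.zeros(3)
    for s,uv in l:
        c,d=ray(s,uv);M=np.eye(3)-np.outer(d,d);A+=M;b+=M@c
    return np.linalg.solve(A,b)
def proj(s,p):
    K,R,t=P(s); q=K@(R@np.array(p)+t); return q[:2]/q[2]
def save(s,n): cv2.imwrite("pics/"+n+".png",s["image"][:,:,::-1])
E
python3 - <<'E'
from h import *
S={}
for n in("scene","top"):
    s=snapshot(n);S[n]=s;save(s,n+"1")
    for t in("lever_middle","start_button_top","control_box"):
        r=landmark_of(t,n); print(n,t,[(np.round(x["position"],1),round(x["score"],2)) for x in r[:2]])
        if r:S[n,t]=r[0]["position"]
for t,z in(("lever_middle",.085),("start_button_top",.07),("control_box",0)):
    for n in("scene","top"):
        if(n,t)in S: print(t,n,onz(S[n],S[n,t],z).round(4))
    if("scene",t)in S and("top",t)in S: print(tri([(S[n],S[n,t])for n in("scene","top")]).round(4))
o=get_obs();print(o)
E
```

```text
pics
scene lever_middle [(array([385.3, 228.7]), 0.83)]
scene start_button_top [(array([353.7, 218.5]), 0.59), (array([359.6, 271.3]), 0.43)]
scene control_box [(array([360. , 273.9]), 0.7)]
top lever_middle [(array([388.1, 276.5]), 0.49)]
top start_button_top [(array([390.9, 239.8]), 0.58)]
top control_box [(array([360.4, 268.6]), 0.72)]
lever_middle scene [ 0.5083 -0.0578  0.085 ]
lever_middle top [ 0.5034 -0.0502  0.085 ]
[ 0.5035 -0.0487  0.0942]
start_button_top scene [ 0.582  -0.0636  0.07  ]
start_button_top top [ 0.579  -0.0581  0.07  ]
[ 0.5782 -0.0571  0.0765]
control_box scene [0.5229 0.0019 0.    ]
control_box top [ 0.5264 -0.0008  0.    ]
[ 0.5258 -0.0015 -0.0047]
{'clock': 0.4, 'joint_pos': array([-5.70604040e+01,  2.05531651e+01,  6.74246693e-01, -3.14815731e-03,
       -7.01347021e+01, -1.65064959e+01]), 'qvel': array([ 0.00985837, -0.11254494,  0.11889448,  0.11342701, -0.04419931,
        0.07761001]), 'tau': array([ 1.43567453e-03, -5.81675506e+01,  2.92921329e+01,  6.99336603e+00,
        1.08449359e-02, -5.36782795e-05]), 'tool_pos': array([ 0.19090498, -0.64734162,  0.1991158 ]), 'orientation': array([ 1.79986100e+02, -1.03135607e-03, -1.63567970e+02]), 'force': array([ 0.32893087, -0.44831881,  0.11485279]), 'moment': array([-0.03340749,  0.03771341, -0.00798112]), 'opening': 0.08767668606834365}
```

View pics/scene1.png

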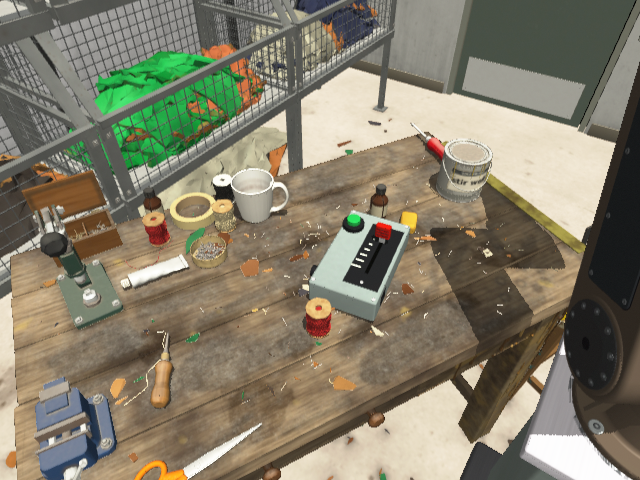

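View pics/top1.png

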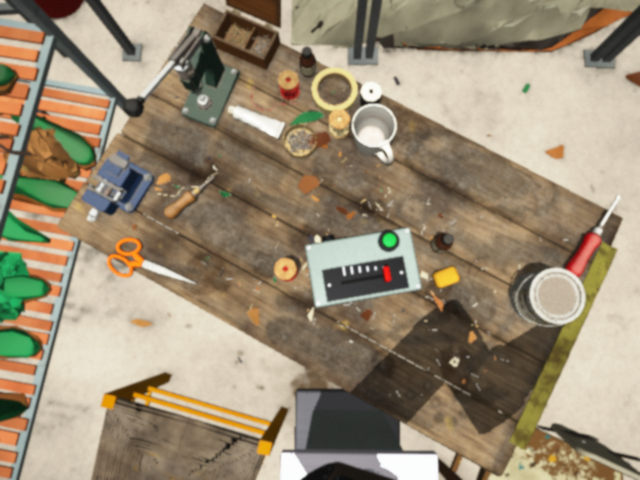

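The scene view shows the lever at about (384,230) and the button at (353,220). In the top view they are at (387,273) and (390,240). I'll go above the box for a wrist view.

```bash
python3 -m inch '[{"dx":-10,"dy":12,"dz":-30,"fingers":0},{"dx":-40,"dy":48,"dz":-60,"fingers":0},{"dx":-75,"dy":90,"dz":-80,"fingers":0},{"dx":-110,"dy":132,"dz":-90,"fingers":0},{"dx":-145,"dy":174,"dz":-90,"fingers":0},{"dx":-180,"dy":216,"dz":-90,"fingers":0},{"dx":-200,"dy":240,"dz":-90,"fingers":0},{"dx":-209,"dy":250,"dz":-90,"fingers":0}]'; python3 -m inch '[{"dx":-10,"dy":12,"fingers":0},{"dx":-40,"dy":48,"fingers":0},{"dx":-75,"dy":90,"fingers":0},{"dx":-110,"dy":132,"fingers":0},{"dx":-145,"dy":174,"fingers":0},{"dx":-180,"dy":216,"fingers":0},{"dx":-200,"dy":240,"fingers":0},{"dx":-209,"dy":250,"fingers":0}]'
python3 - <<'E'
from h import *
s=snapshot("wrist");save(s,"w1")
for t,z in(("lever_middle",.085),("start_button_top",.07),("control_box",0)):
    r=landmark_of(t,"wrist");print(t,[(np.round(x["position"],1),round(x["score"],2),onz(s,x["position"],z).round(4)) for x in r[:2]])
K,R,t=P(s);print("cam",-R.T@t,R[2])
o=get_obs();print({k:np.round(o[k],3) for k in("clock","tool_pos","orientation","force","opening")})
E
```

```text
lever_middle []
start_button_top []
control_box []
cam [ 0.11595941 -0.67006121  0.38348373] [ 0.27820768  0.08103308 -0.95709672]
{'clock': np.float64(0.6), 'tool_pos': array([ 0.191, -0.647,  0.199]), 'orientation': array([-1.79996e+02,  1.00000e-03, -1.63564e+02]), 'force': array([ 0.584,  0.026, -0.546]), 'opening': np.float64(0.087)}$[0]: bad value
$[0]: bad value
```

```bash
ls -la pics
```

```text
total 1500
drwxr-xr-x 2 agent agent   4096 Dec  6 17:47 .
drwxr-xr-x 3 agent agent   4096 Dec  6 17:45 ..
-rw-r--r-- 1 agent agent 544221 Dec  6 17:45 scene1.png
-rw-r--r-- 1 agent agent 506556 Dec  6 17:46 top1.png
-rw-r--r-- 1 agent agent 472553 Dec  6 17:47 w1.png
```

View pics/w1.png

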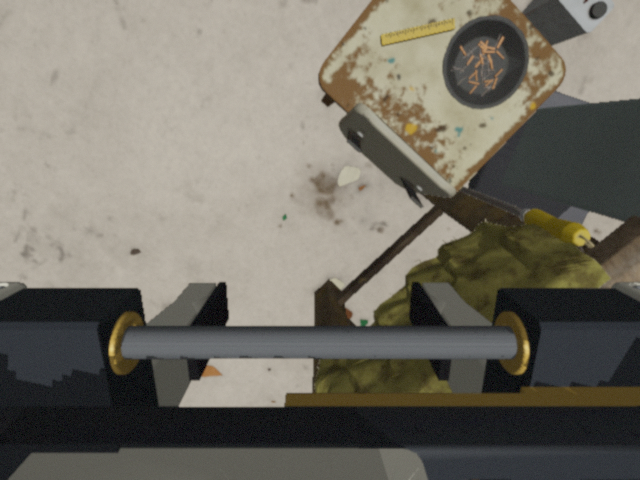

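The wrist picture shows only floor and a cart, and the fingers at the bottom. The moves were refused, probably because every field is required.

```bash
python3 -m inch '[{"ax":0,"ay":0,"az":0,"dx":-10,"dy":12,"dz":-30,"fingers":0},{"ax":0,"ay":0,"az":0,"dx":-40,"dy":48,"dz":-60,"fingers":0},{"ax":0,"ay":0,"az":0,"dx":-75,"dy":90,"dz":-80,"fingers":0},{"ax":0,"ay":0,"az":0,"dx":-110,"dy":132,"dz":-90,"fingers":0},{"ax":0,"ay":0,"az":0,"dx":-145,"dy":174,"dz":-90,"fingers":0},{"ax":0,"ay":0,"az":0,"dx":-180,"dy":216,"dz":-90,"fingers":0},{"ax":0,"ay":0,"az":0,"dx":-200,"dy":240,"dz":-90,"fingers":0},{"ax":0,"ay":0,"az":0,"dx":-209,"dy":250,"dz":-90,"fingers":0}]'
```

```text
clock: 1.6
tool_pos: [0.3212, -0.3472, 0.2898]
orientation: [-180.0, 0.1, -163.5]
force: [0.1, -0.9, -0.0]
opening: 0.0133
```

```bash
python3 -m inch '[{"ax":0,"ay":0,"az":0,"dx":-10,"dy":12,"dz":0,"fingers":0},{"ax":0,"ay":0,"az":0,"dx":-40,"dy":48,"dz":0,"fingers":0},{"ax":0,"ay":0,"az":0,"dx":-75,"dy":90,"dz":0,"fingers":0},{"ax":0,"ay":0,"az":0,"dx":-110,"dy":132,"dz":0,"fingers":0},{"ax":0,"ay":0,"az":0,"dx":-145,"dy":174,"dz":0,"fingers":0},{"ax":0,"ay":0,"az":0,"dx":-180,"dy":216,"dz":0,"fingers":0},{"ax":0,"ay":0,"az":0,"dx":-200,"dy":240,"dz":0,"fingers":0},{"ax":0,"ay":0,"az":0,"dx":-209,"dy":250,"dz":0,"fingers":0}]'
python3 - <<'E'
from h import *
s=snapshot("wrist");save(s,"w2")
for t,z in(("lever_middle",.085),("start_button_top",.07),("control_box",0)):
    r=landmark_of(t,"wrist");print(t,[(np.round(x["position"],1),round(x["score"],2),onz(s,x["position"],z).round(4)) for x in r[:2]])
K,R,t=P(s);print("cam",-R.T@t,R[2])
o=get_obs();print({k:np.round(o[k],3) for k in("clock","tool_pos","orientation","force","opening")})
np.savez("w2.npz",**s)
E
```

```text
clock: 2.6
tool_pos: [0.451, -0.0484, 0.289]
orientation: [-180.0, -0.0, -163.5]
force: [0.0, -1.3, -0.0]
opening: 0.0005
lever_middle [(array([303.6, 250.9]), 0.75, array([ 0.5069, -0.0508,  0.085 ]))]
start_button_top [(array([205.9, 257.8]), 0.21, array([ 0.5531, -0.1586,  0.07  ]))]
control_box [(array([331.8, 252.6]), 0.95, array([ 0.5268, -0.0082,  0.    ]))]
cam [ 0.37620013 -0.0711452   0.47337707] [ 0.27751401  0.08084168 -0.95731426]
{'clock': np.float64(2.8), 'tool_pos': array([ 0.45 , -0.05 ,  0.289]), 'orientation': array([-1.79992e+02, -4.00000e-02, -1.63597e+02]), 'force': array([-0.198,  0.517, -0.327]), 'opening': np.float64(0.0)}
```

View pics/w2.png

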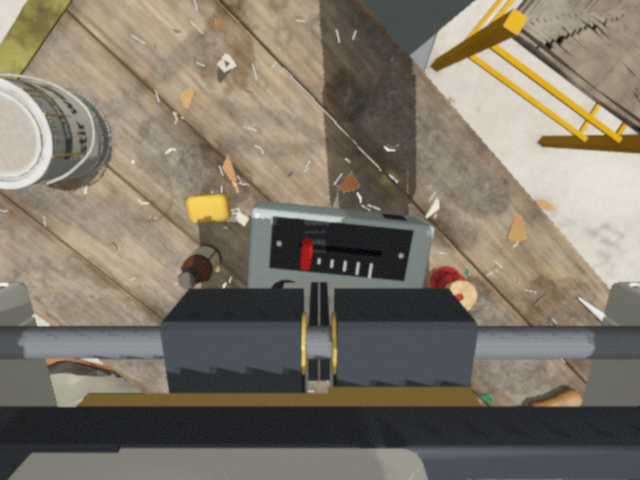

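The wrist view shows the lever at (306,254), the slot screws at (279,243) and (401,256), and the box's near edge from (255,205) to (430,217). The fingers hide the button. Next I'll fit the box pose from zoomed crops.

Run:
```python
import cv2
a=cv2.imread("pics/w2.png")[190:290,240:440];cv2.imwrite("pics/w2z.png",cv2.resize(a,None,fx=4,fy=4,interpolation=cv2.INTER_CUBIC))
a=cv2.imread("pics/top1.png")[220:320,295:430];cv2.imwrite("pics/t1z.png",cv2.resize(a,None,fx=5,fy=5,interpolation=cv2.INTER_CUBIC))
```

```text
(no output)
```

View pics/w2z.png

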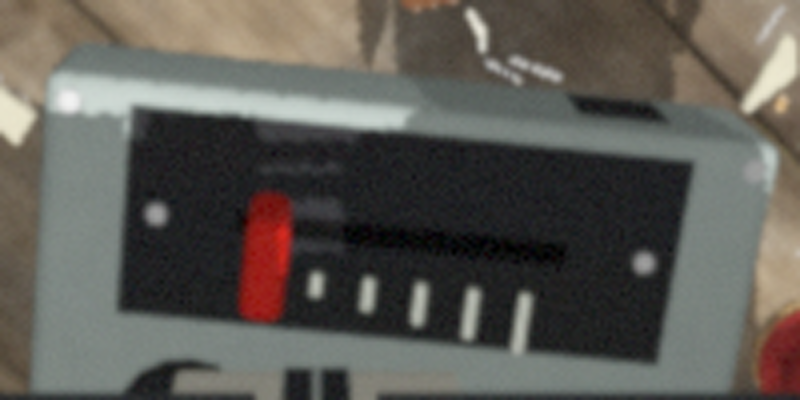

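View pics/t1z.png

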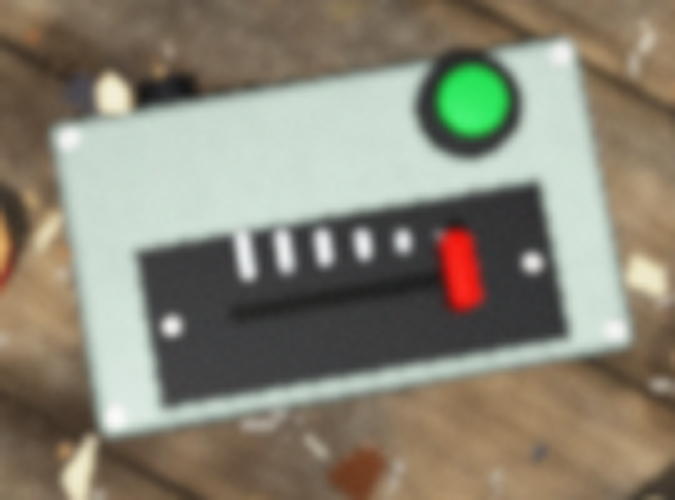

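Run:
```python
from h import *
s=dict(np.load("w2.npz"));T=snapshot("top")
A=lambda u,v:(u/4+240,v/4+190)
B=lambda u,v:(u/5+295,v/5+220)
c=[onz(T,B(*p),.06)[:2] for p in((50,128),(573,37),(630,345),(105,438))];b=np.array([(65,110),(65,-110),(-65,-110),(-65,110)])/1000.
c=np.array(c);print("top corners",c.round(4),"centre",c.mean(0))
H=b.T@(c-c.mean(0));print("yaw",np.degrees(np.arctan2(H[0,1]-H[1,0],H[0,0]+H[1,1])), np.linalg.norm(c[0]-c[1]),np.linalg.norm(c[1]-c[2]))
for n,S,F,q in(("w",s,A,((156,214),(644,264))),("t",T,B,((532,263),(172,326)))):
    p=[onz(S,F(*x),.06) for x in q];d=p[1]-p[0];print(n,"screws",np.round(p,4),"mid",((p[0]+p[1])/2).round(4),"yaw",np.degrees(np.arctan2(-d[0],d[1])),np.linalg.norm(d))
for n,S,F,q in(("w",s,A,((316,284),(368,294),(420,304),(471,313),(521,322))),("t",T,B,((403,241),(363,244),(323,247),(284,250),(245,256)))):
    p=np.array([onz(S,F(*x),.06) for x in q]);d=p[-1]-p[0];print(n,"lines",p[:,:2].round(4).tolist(),"yaw",np.degrees(np.arctan2(-d[0],d[1])),np.linalg.norm(d))
print("lever top centre w",onz(s,A(265,258),.105),"t",onz(T,B(461,268),.105), tri([(s,A(265,258)),(T,B(461,268))]))
print("button",onz(T,B(473,100),.07),onz(T,B(468,103),.065))
```

```text
top corners [[ 0.5664  0.1161]
 [ 0.6068 -0.0979]
 [ 0.481  -0.1193]
 [ 0.4414  0.0916]] centre [ 0.52390811 -0.00236874]
yaw 10.587324517164532 0.21785765064840373 0.12762419318236162
w screws [[ 0.5147 -0.0803  0.06  ]
 [ 0.488   0.0654  0.06  ]] mid [ 0.5014 -0.0074  0.06  ] yaw 10.352567217875995 0.14815217421059523
t screws [[ 0.5136 -0.0801  0.06  ]
 [ 0.4864  0.0653  0.06  ]] mid [ 0.5    -0.0074  0.06  ] yaw 10.590325589284706 0.14796743241042537
w lines [[0.5225, -0.028], [0.5211, -0.0119], [0.5197, 0.0043], [0.518, 0.0202], [0.5165, 0.0358]] yaw 5.350317421189376 0.06407065403031786
t lines [[0.5219, -0.0279], [0.5205, -0.0117], [0.5191, 0.0045], [0.5177, 0.0203], [0.515, 0.0361]] yaw 6.123972937511794 0.06438038619272725
lever top centre w [ 0.50328727 -0.04797358  0.105     ] t [ 0.5073821  -0.04606513  0.105     ] [ 0.50836397 -0.04739652  0.0909624 ]
button [ 0.5785541  -0.05542988  0.07      ] [ 0.57807594 -0.05400025  0.065     ]
```

The two views agree: box centre about (0.525,-0.003), yaw 10.5°, lever off at (0.508,-0.047), button at (0.577,-0.054). I'll align the tool with the box and come down on the off side of the lever.

```bash
python3 -m inch '[{"ax":0,"ay":0,"az":1,"dx":-10,"dy":-10,"dz":20,"fingers":0},{"ax":0,"ay":0,"az":2.5,"dx":-24,"dy":-25,"dz":50,"fingers":0},{"ax":0,"ay":0,"az":4,"dx":-38,"dy":-40,"dz":85,"fingers":0},{"ax":0,"ay":0,"az":5.5,"dx":-48,"dy":-51,"dz":120,"fingers":0},{"ax":0,"ay":0,"az":5.9,"dx":-52,"dy":-55,"dz":145,"fingers":0},{"ax":0,"ay":0,"az":5.9,"dx":-52,"dy":-55,"dz":160,"fingers":0},{"ax":0,"ay":0,"az":5.9,"dx":-52,"dy":-55,"dz":164,"fingers":0},{"ax":0,"ay":0,"az":5.9,"dx":-52,"dy":-55,"dz":164,"fingers":0}]'
python3 - <<'E'
from h import *
for n in("wrist","scene"):
    s=snapshot(n)
    if n=="scene": s["image"]=cv2.resize(s["image"][150:330,260:500],None,fx=3,fy=3)
    save(s,n+"3")
o=get_obs();print({k:np.round(o[k],4) for k in("clock","tool_pos","orientation","force","opening")})
E
```

```text
clock: 3.85
tool_pos: [0.516, -0.0877, 0.126]
orientation: [-180.0, 0.1, -169.5]
force: [-0.1, -0.1, 0.2]
opening: 0.0006
{'clock': np.float64(3.95), 'tool_pos': array([ 0.5164, -0.0875,  0.1264]), 'orientation': array([-1.799899e+02,  1.100000e-01, -1.694464e+02]), 'force': array([-0.2563, -0.1563,  0.1373]), 'opening': np.float64(0.0005)}
```

View pics/wrist3.png

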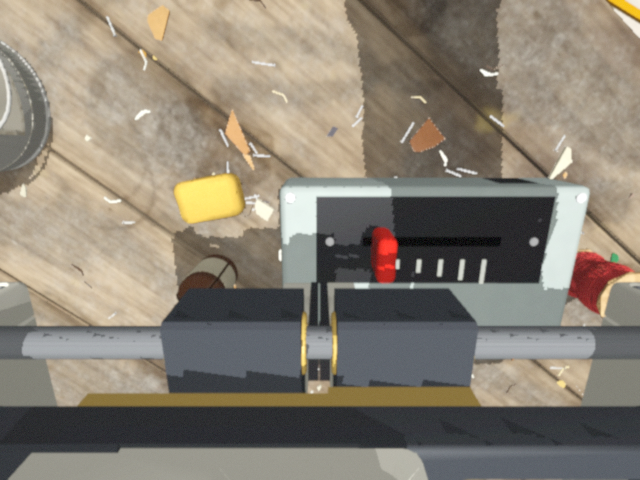

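View pics/scene3.png

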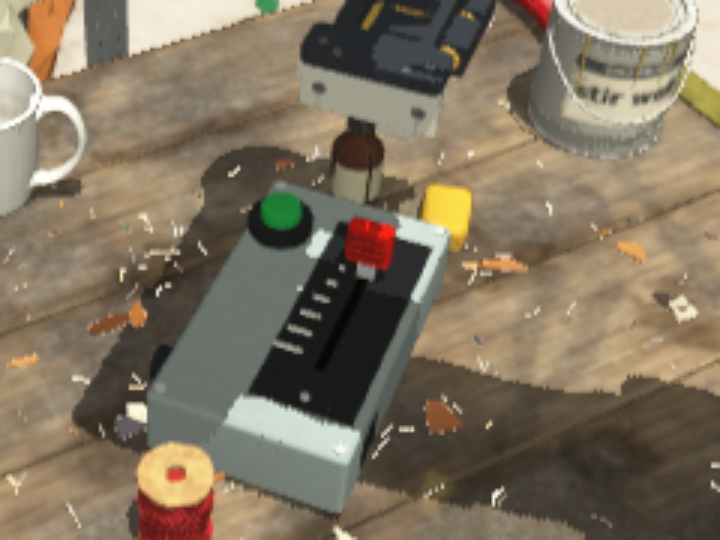

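The aligned wrist view has the lever at (384,254), with the slot horizontal. The scene crop shows the lever still at off. I'll project the TCP into both views to check.

Run:
```python
from h import *
o=get_obs();p=o["tool_pos"]
for n in("wrist","scene"):
    s=snapshot(n);im=s["image"].copy()
    ex=np.array([.983,.182,0]);ey=np.array([-.182,.983,0])
    for q,c in((p,(255,0,255)),(p+[0,0,.04],(0,0,255)),(np.array([.5077,-.0467,.085]),(0,255,255)),(np.array([.5077,-.0467,.085])-ey*.006,(255,255,0))):
        u=proj(s,q);print(n,u.round(1));cv2.circle(im,tuple(int(x) for x in u),1,c,-1)
    if n=="scene": save({"image":cv2.resize(im[150:300,320:460],None,fx=5,fy=4)},"sc4")
    else: save({"image":im},"wr4")
```

```text
wrist [320.  278.1]
wrist [320.2 313.6]
wrist [383.1 251.9]
wrist [374.1 251.8]
scene [391.3 202.4]
scene [393.8 185.6]
scene [382.8 232.1]
scene [383.8 230.1]
```

View pics/sc4.png

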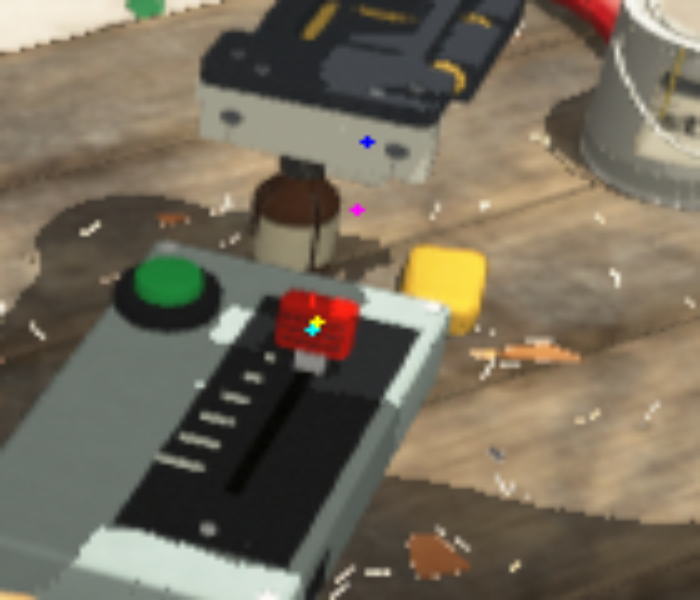

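Run:
```python
import cv2
a=cv2.imread("pics/wr4.png")[200:350,220:420];cv2.imwrite("pics/wr4z.png",cv2.resize(a,None,fx=4,fy=4,interpolation=cv2.INTER_CUBIC))
```

```text
(no output)
```

View pics/wr4z.png

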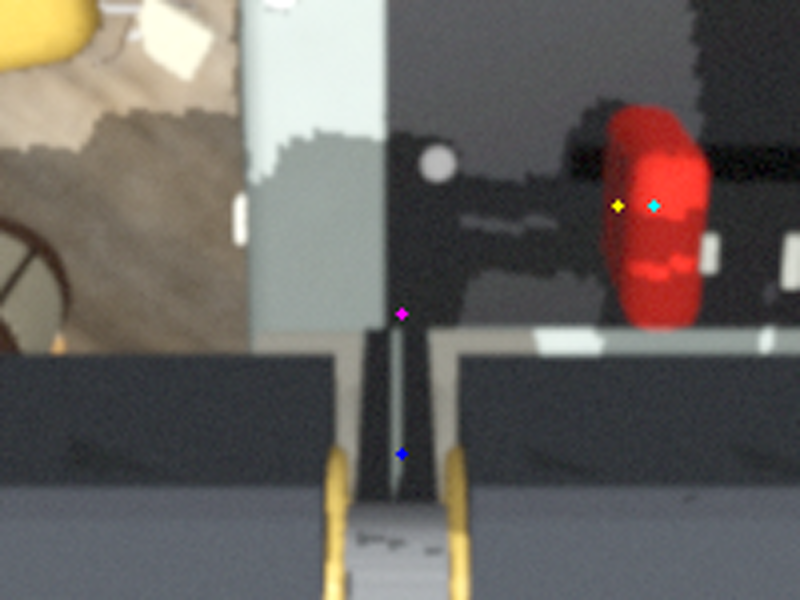

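Run:
```python
from h import *
o=get_obs();p=o["tool_pos"]
ex=np.array([.983,.182,0]);ey=np.array([-.182,.983,0]);ez=np.array([0,0,1.])
s=snapshot("scene");im=cv2.resize(s["image"][120:250,310:450],None,fx=5,fy=4.5*1.0,interpolation=cv2.INTER_CUBIC)
def box(hx,hy,z0,z1,c):
    q={}
    for i in(-1,1):
        for j in(-1,1):
            for k in(z0,z1):
                u=proj(s,p+ex*hx*i+ey*hy*j+ez*k);q[i,j,k]=(int((u[0]-310)*5),int((u[1]-120)*4.5))
    for a in q:
        for b in q:
            if sum(x!=y for x,y in zip(a,b))==1: cv2.line(im,q[a],q[b],c,1)
box(.0095,.021,0,.066,(255,0,255));box(.039,.0965,.066,.12,(0,255,255))
save({"image":im},"sc5")
```

```text
(no output)
```

View pics/sc5.png

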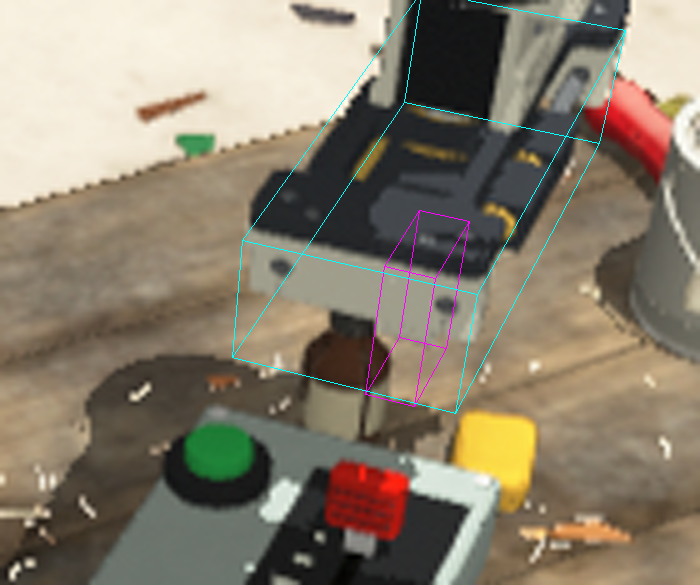

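The scene view hides the fingertips behind the gripper body. I'll descend to TCP z≈0.078, which is 18 mm above the panel, and look again.

```bash
python3 -m inch '[{"ax":0,"ay":0,"az":0,"dx":0,"dy":0,"dz":8,"fingers":0},{"ax":0,"ay":0,"az":0,"dx":0,"dy":0,"dz":18,"fingers":0},{"ax":0,"ay":0,"az":0,"dx":0,"dy":0,"dz":28,"fingers":0},{"ax":0,"ay":0,"az":0,"dx":0,"dy":0,"dz":38,"fingers":0},{"ax":0,"ay":0,"az":0,"dx":0,"dy":0,"dz":45,"fingers":0},{"ax":0,"ay":0,"az":0,"dx":0,"dy":0,"dz":48,"fingers":0},{"ax":0,"ay":0,"az":0,"dx":0,"dy":0,"dz":48,"fingers":0}]'
python3 - <<'E'
from h import *
s=snapshot("scene");im=s["image"][150:280,320:460];save({"image":cv2.resize(im,None,fx=5,fy=4.5,interpolation=cv2.INTER_CUBIC)},"sc6")
s=snapshot("wrist");o=get_obs();print(proj(s,o["tool_pos"]));im=s["image"][200:350,220:420];save({"image":cv2.resize(im,None,fx=4,fy=4,interpolation=cv2.INTER_CUBIC)},"wr6")
E
```

```text
clock: 4.97
tool_pos: [0.5158, -0.0877, 0.0771]
orientation: [-180.0, -0.0, -169.5]
force: [-0.5, -0.5, 0.3]
opening: 0.0001
[320.03762121 278.38692344]
```

View pics/sc6.png

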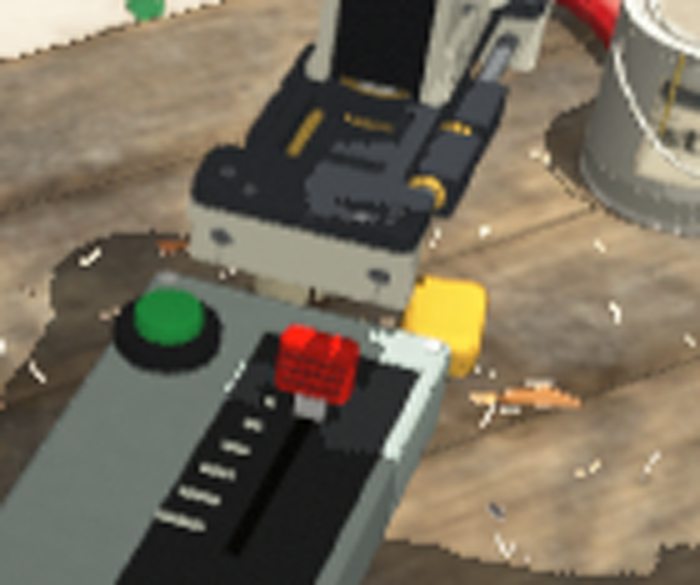

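View pics/wr6.png

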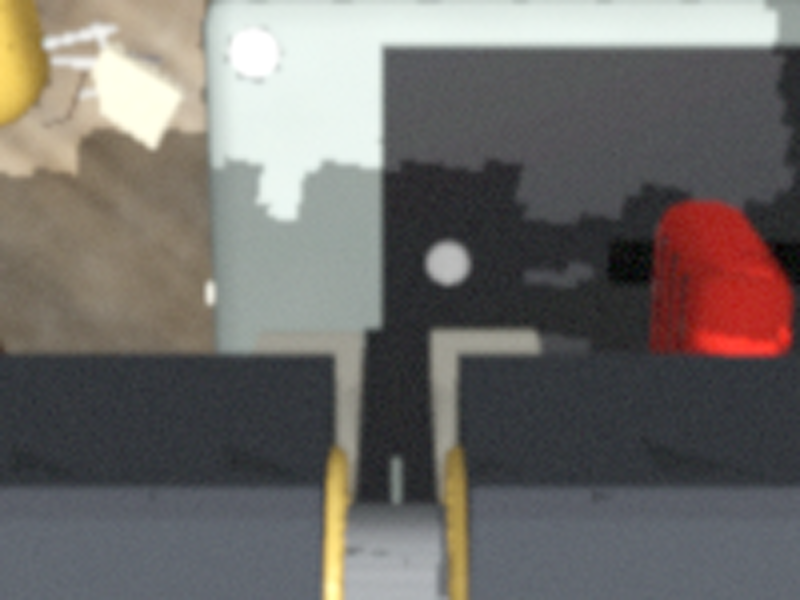

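In the wrist crop the fingertip's outer face sits about 20 mm from the TCP, with roughly 15 mm of gap to the lever. I'll approach slowly until contact.

```bash
python3 -m inch '[{"ax":0,"ay":0,"az":0,"dx":0,"dy":3,"dz":0,"fingers":0},{"ax":0,"ay":0,"az":0,"dx":0,"dy":6,"dz":0,"fingers":0},{"ax":0,"ay":0,"az":0,"dx":0,"dy":8,"dz":0,"fingers":0},{"ax":0,"ay":0,"az":0,"dx":0,"dy":10,"dz":0,"fingers":0},{"ax":0,"ay":0,"az":0,"dx":0,"dy":11,"dz":0,"fingers":0},{"ax":0,"ay":0,"az":0,"dx":0,"dy":12,"dz":0,"fingers":0}]'
python3 -m inch '[{"ax":0,"ay":0,"az":0,"dx":0,"dy":1,"dz":0,"fingers":0},{"ax":0,"ay":0,"az":0,"dx":0,"dy":2,"dz":0,"fingers":0},{"ax":0,"ay":0,"az":0,"dx":0,"dy":2,"dz":0,"fingers":0}]'
python3 -m inch '[{"ax":0,"ay":0,"az":0,"dx":0,"dy":1,"dz":0,"fingers":0},{"ax":0,"ay":0,"az":0,"dx":0,"dy":1.5,"dz":0,"fingers":0},{"ax":0,"ay":0,"az":0,"dx":0,"dy":1.5,"dz":0,"fingers":0}]'
```

```text
clock: 5.82
tool_pos: [0.5137, -0.0758, 0.0773]
orientation: [-180.0, 0.0, -169.5]
force: [-0.2, -1.3, 0.1]
opening: 0.0005
clock: 6.2
tool_pos: [0.5133, -0.0738, 0.0772]
orientation: [180.0, 0.0, -169.5]
force: [0.4, -0.3, -0.0]
opening: 0.0005
clock: 6.58
tool_pos: [0.513, -0.0724, 0.0773]
orientation: [-180.0, 0.0, -169.5]
force: [-0.5, -0.4, 0.2]
opening: 0.0003
```

```bash
for i in 1 2 3; do python3 -m inch '[{"ax":0,"ay":0,"az":0,"dx":0,"dy":0.5,"dz":0,"fingers":0},{"ax":0,"ay":0,"az":0,"dx":0,"dy":1,"dz":0,"fingers":0},{"ax":0,"ay":0,"az":0,"dx":0,"dy":1,"dz":0,"fingers":0}]' | grep -E "tool|force"; done
```

```text
tool_pos: [0.5128, -0.0714, 0.0773]
force: [0.1, -0.8, 0.4]
tool_pos: [0.5126, -0.0704, 0.0773]
force: [0.1, -0.0, 0.0]
tool_pos: [0.5125, -0.0694, 0.0773]
force: [-0.2, -0.5, -0.5]
```

```bash
python3 -m inch '[{"ax":0,"ay":0,"az":0,"dx":0,"dy":0.5,"dz":0,"fingers":0},{"ax":0,"ay":0,"az":0,"dx":0,"dy":1,"dz":0,"fingers":0},{"ax":0,"ay":0,"az":0,"dx":0,"dy":1,"dz":0,"fingers":0}]' | grep -E "tool|force"
python3 -m inch '[{"ax":0,"ay":0,"az":0,"dx":0,"dy":0.5,"dz":0,"fingers":0},{"ax":0,"ay":0,"az":0,"dx":0,"dy":1,"dz":0,"fingers":0},{"ax":0,"ay":0,"az":0,"dx":0,"dy":1,"dz":0,"fingers":0}]' | grep -E "tool|force"
python3 - <<'E'
from h import *
s=snapshot("wrist");o=get_obs();print(proj(s,o["tool_pos"]));im=s["image"][200:350,240:440];save({"image":cv2.resize(im,None,fx=4,fy=4,interpolation=cv2.INTER_CUBIC)},"wr7")
ey=np.array([-.182,.983,0])
for d in(.018,.021,.024): print(d,proj(s,o["tool_pos"]+ey*d))
print("lev face pred",[proj(s,np.array([.5077,-.0467,z])-ey*.006).round(1) for z in(.073,.105)])
print("box y tcp",(o["tool_pos"]-[.5004,-.0074,0])@ey)
s=snapshot("scene");im=s["image"][150:280,320:460];save({"image":cv2.resize(im,None,fx=5,fy=4.5,interpolation=cv2.INTER_CUBIC)},"sc7")
E
```

```text
tool_pos: [0.5122, -0.0684, 0.0772]
force: [-0.5, 0.1, 0.1]
tool_pos: [0.5121, -0.0675, 0.0773]
force: [0.7, 0.5, 0.4]
[320.00813639 278.14349807]
0.018 [352.67022163 278.17517856]
0.021 [358.1144053  278.18045912]
0.024 [363.55873265 278.18573983]
lev face pred [array([347.1, 274.3]), array([352., 300.])]
box y tcp -0.061163774666145754
```

View pics/wr7.png

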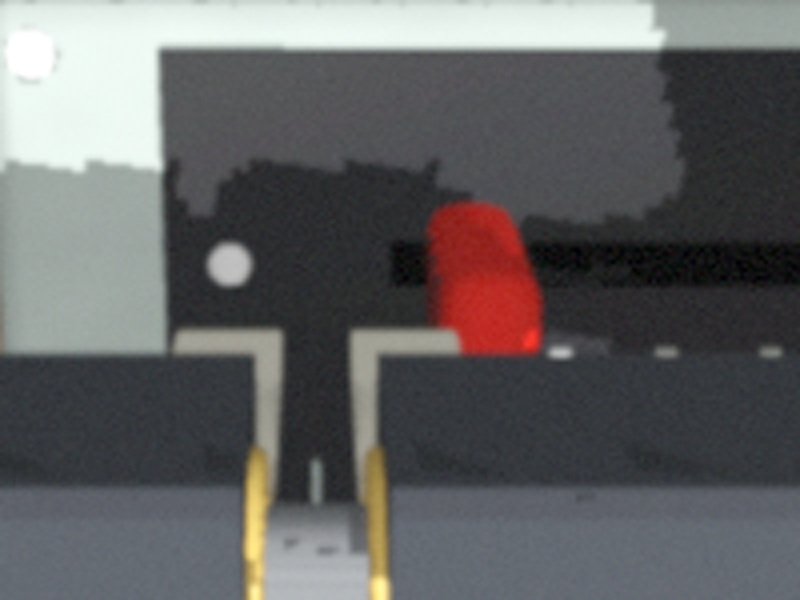

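View pics/sc7.png

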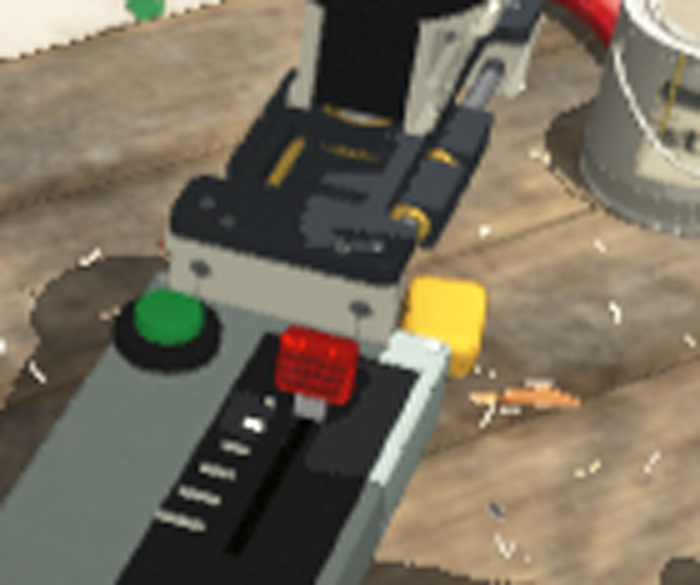

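The picture shows the beige fingertip overlapping the lever, at (355,283) full-frame, with no contact force. Its edge row of 282 is also too low for a tip at TCP height. So the real tips seem to end some 20–28 mm above the reported TCP. I'll back off and lower with force checks.

```bash
python3 -m inch '[{"ax":0,"ay":0,"az":0,"dx":0,"dy":-4,"dz":0,"fingers":0},{"ax":0,"ay":0,"az":0,"dx":0,"dy":-9,"dz":0,"fingers":0},{"ax":0,"ay":0,"az":0,"dx":0,"dy":-12,"dz":0,"fingers":0},{"ax":0,"ay":0,"az":0,"dx":0,"dy":-12,"dz":3,"fingers":0},{"ax":0,"ay":0,"az":0,"dx":0,"dy":-12,"dz":6,"fingers":0},{"ax":0,"ay":0,"az":0,"dx":0,"dy":-12,"dz":8,"fingers":0},{"ax":0,"ay":0,"az":0,"dx":0,"dy":-12,"dz":8,"fingers":0}]'
python3 - <<'E'
from h import *
s=snapshot("wrist");o=get_obs();im=s["image"][200:350,240:440];save({"image":cv2.resize(im,None,fx=4,fy=4,interpolation=cv2.INTER_CUBIC)},"wr8")
s=snapshot("top");im=s["image"][220:320,300:430];save({"image":cv2.resize(im,None,fx=5,fy=5,interpolation=cv2.INTER_CUBIC)},"top8")
E
```

```text
clock: 9.43
tool_pos: [0.5141, -0.0792, 0.069]
orientation: [180.0, -0.0, -169.5]
force: [0.3, 0.7, 0.6]
opening: 0.0006
```

View pics/wr8.png

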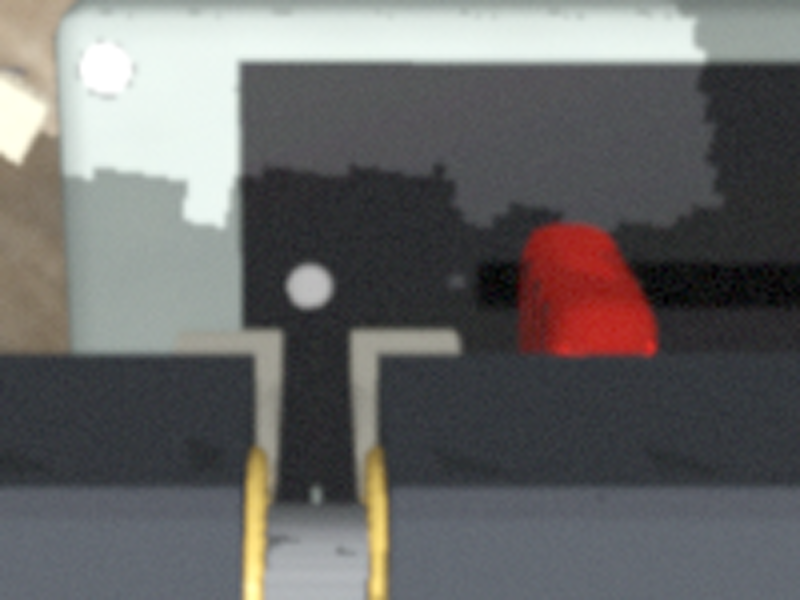

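View pics/top8.png

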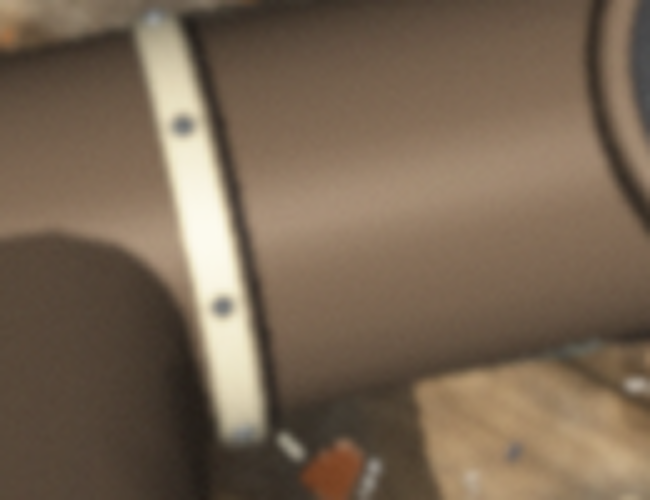

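```bash
python3 -m inch '[{"ax":0,"ay":0,"az":0,"dx":0,"dy":0,"dz":1.5,"fingers":0},{"ax":0,"ay":0,"az":0,"dx":0,"dy":0,"dz":3,"fingers":0},{"ax":0,"ay":0,"az":0,"dx":0,"dy":0,"dz":3,"fingers":0}]' | grep -E "tool|force"
python3 -m inch '[{"ax":0,"ay":0,"az":0,"dx":0,"dy":0,"dz":1.5,"fingers":0},{"ax":0,"ay":0,"az":0,"dx":0,"dy":0,"dz":3,"fingers":0},{"ax":0,"ay":0,"az":0,"dx":0,"dy":0,"dz":3,"fingers":0}]' | grep -E "tool|force"
```

```text
tool_pos: [0.5142, -0.0793, 0.0661]
force: [-0.2, -0.4, -0.5]
tool_pos: [0.5141, -0.0793, 0.0631]
force: [-0.1, -0.4, 0.9]
```

```bash
python3 -m inch '[{"ax":0,"ay":0,"az":0,"dx":0,"dy":0,"dz":1,"fingers":0},{"ax":0,"ay":0,"az":0,"dx":0,"dy":0,"dz":2,"fingers":0},{"ax":0,"ay":0,"az":0,"dx":0,"dy":0,"dz":2,"fingers":0}]' | grep -E "tool|force"
python3 -m inch '[{"ax":0,"ay":0,"az":0,"dx":0,"dy":0,"dz":1,"fingers":0},{"ax":0,"ay":0,"az":0,"dx":0,"dy":0,"dz":2,"fingers":0},{"ax":0,"ay":0,"az":0,"dx":0,"dy":0,"dz":2,"fingers":0}]' | grep -E "tool|force"
```

```text
tool_pos: [0.5142, -0.0793, 0.0612]
force: [0.1, 0.3, -1.0]
tool_pos: [0.5142, -0.0793, 0.0592]
force: [0.1, -0.0, -0.3]
```

```bash
python3 -m inch '[{"ax":0,"ay":0,"az":0,"dx":0,"dy":0,"dz":1,"fingers":0},{"ax":0,"ay":0,"az":0,"dx":0,"dy":0,"dz":2,"fingers":0},{"ax":0,"ay":0,"az":0,"dx":0,"dy":0,"dz":2,"fingers":0}]' | grep -E "tool|force"
python3 -m inch '[{"ax":0,"ay":0,"az":0,"dx":0,"dy":0,"dz":1,"fingers":0},{"ax":0,"ay":0,"az":0,"dx":0,"dy":0,"dz":2,"fingers":0},{"ax":0,"ay":0,"az":0,"dx":0,"dy":0,"dz":2,"fingers":0}]' | grep -E "tool|force"
python3 - <<'E'
from h import *
s=snapshot("wrist");o=get_obs();im=s["image"][200:350,240:440];save({"image":cv2.resize(im,None,fx=4,fy=4,interpolation=cv2.INTER_CUBIC)},"wr9")
ey=np.array([-.182,.983,0]);print("box y tcp",(o["tool_pos"]-[.5004,-.0074,0])@ey)
s=snapshot("scene");im=s["image"][150:280,320:460];save({"image":cv2.resize(im,None,fx=5,fy=4.5,interpolation=cv2.INTER_CUBIC)},"sc9")
E
```

```text
tool_pos: [0.5142, -0.0793, 0.0571]
force: [0.2, -0.7, -0.5]
tool_pos: [0.5142, -0.0793, 0.0552]
force: [0.8, 0.5, 0.5]
box y tcp -0.07319077458614684
```

View pics/wr9.png

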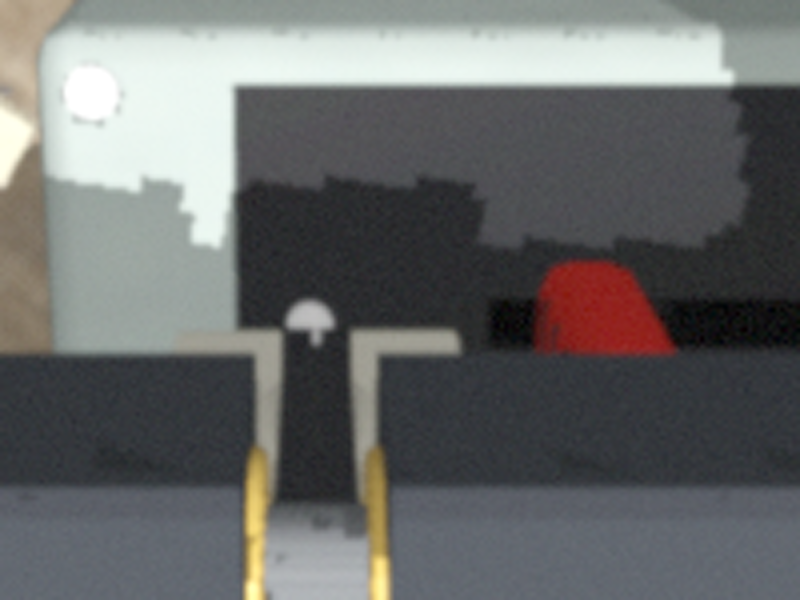

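View pics/sc9.png

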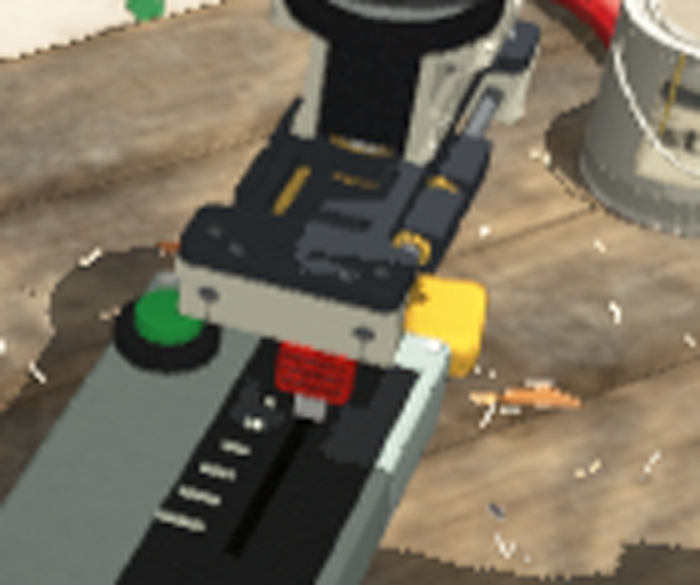

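The slit and panel screw at (318,278) full-frame confirm the tip is well above the reported TCP. There was no panel contact even at z=0.055. Now I'll push towards the lever again.

```bash
python3 -m inch '[{"ax":0,"ay":0,"az":0,"dx":0,"dy":1.5,"dz":0,"fingers":0},{"ax":0,"ay":0,"az":0,"dx":0,"dy":3,"dz":0,"fingers":0},{"ax":0,"ay":0,"az":0,"dx":0,"dy":4,"dz":0,"fingers":0},{"ax":0,"ay":0,"az":0,"dx":0,"dy":4,"dz":0,"fingers":0}]' | grep -E "tool|force"
python3 -m inch '[{"ax":0,"ay":0,"az":0,"dx":0,"dy":1,"dz":0,"fingers":0},{"ax":0,"ay":0,"az":0,"dx":0,"dy":2,"dz":0,"fingers":0},{"ax":0,"ay":0,"az":0,"dx":0,"dy":2,"dz":0,"fingers":0}]' | grep -E "tool|force"
python3 -m inch '[{"ax":0,"ay":0,"az":0,"dx":0,"dy":1,"dz":0,"fingers":0},{"ax":0,"ay":0,"az":0,"dx":0,"dy":2,"dz":0,"fingers":0},{"ax":0,"ay":0,"az":0,"dx":0,"dy":2,"dz":0,"fingers":0}]' | grep -E "tool|force"
```

```text
tool_pos: [0.5135, -0.0752, 0.0553]
force: [-0.1, 1.2, 0.1]
tool_pos: [0.5132, -0.0733, 0.0553]
force: [-0.7, -0.9, -0.7]
tool_pos: [0.5128, -0.0714, 0.0553]
force: [1.0, 0.2, -0.2]
```

```bash
python3 -m inch '[{"ax":0,"ay":0,"az":0,"dx":0,"dy":1,"dz":0,"fingers":0},{"ax":0,"ay":0,"az":0,"dx":0,"dy":1.5,"dz":0,"fingers":0},{"ax":0,"ay":0,"az":0,"dx":0,"dy":1.5,"dz":0,"fingers":0}]' | grep -E "tool|force"
python3 -m inch '[{"ax":0,"ay":0,"az":0,"dx":0,"dy":1,"dz":0,"fingers":0},{"ax":0,"ay":0,"az":0,"dx":0,"dy":1.5,"dz":0,"fingers":0},{"ax":0,"ay":0,"az":0,"dx":0,"dy":1.5,"dz":0,"fingers":0}]' | grep -E "tool|force"
python3 -m inch '[{"ax":0,"ay":0,"az":0,"dx":0,"dy":1,"dz":0,"fingers":0},{"ax":0,"ay":0,"az":0,"dx":0,"dy":1.5,"dz":0,"fingers":0},{"ax":0,"ay":0,"az":0,"dx":0,"dy":1.5,"dz":0,"fingers":0}]' | grep -E "tool|force"
```

```text
tool_pos: [0.5126, -0.0699, 0.0553]
force: [-0.3, 1.4, 0.1]
tool_pos: [0.5123, -0.0686, 0.0553]
force: [-0.3, -2.2, -0.2]
tool_pos: [0.512, -0.0672, 0.0553]
force: [1.9, -4.5, -0.8]
```

Contact: 2 N at box y≈-62.3, 4.5 N at ≈-60.9. Now past the first click.

```bash
python3 -m inch '[{"ax":0,"ay":0,"az":0,"dx":0,"dy":1,"dz":0,"fingers":0},{"ax":0,"ay":0,"az":0,"dx":0,"dy":2,"dz":0,"fingers":0},{"ax":0,"ay":0,"az":0,"dx":0,"dy":2,"dz":0,"fingers":0}]' | grep -E "tool|force"
python3 -m inch '[{"ax":0,"ay":0,"az":0,"dx":0,"dy":1,"dz":0,"fingers":0},{"ax":0,"ay":0,"az":0,"dx":0,"dy":2,"dz":0,"fingers":0},{"ax":0,"ay":0,"az":0,"dx":0,"dy":2,"dz":0,"fingers":0}]' | grep -E "tool|force"
python3 -m inch '[{"ax":0,"ay":0,"az":0,"dx":0,"dy":1,"dz":0,"fingers":0},{"ax":0,"ay":0,"az":0,"dx":0,"dy":2,"dz":0,"fingers":0},{"ax":0,"ay":0,"az":0,"dx":0,"dy":2,"dz":0,"fingers":0}]' | grep -E "tool|force"
python3 -m inch '[{"ax":0,"ay":0,"az":0,"dx":0,"dy":1,"dz":0,"fingers":0},{"ax":0,"ay":0,"az":0,"dx":0,"dy":2,"dz":0,"fingers":0},{"ax":0,"ay":0,"az":0,"dx":0,"dy":2,"dz":0,"fingers":0}]' | grep -E "tool|force"
python3 - <<'E'
from h import *
s=snapshot("wrist");o=get_obs();im=s["image"][200:350,240:440];save({"image":cv2.resize(im,None,fx=4,fy=4,interpolation=cv2.INTER_CUBIC)},"wr10")
ey=np.array([-.182,.983,0]);print(o["clock"],"box y tcp",(o["tool_pos"]-[.5004,-.0074,0])@ey)
s=snapshot("scene");im=s["image"][150:280,320:460];save({"image":cv2.resize(im,None,fx=5,fy=4.5,interpolation=cv2.INTER_CUBIC)},"sc10")
E
```

```text
tool_pos: [0.5117, -0.0654, 0.0553]
force: [2.0, -6.9, -0.9]
tool_pos: [0.5113, -0.0634, 0.0553]
force: [1.3, -5.7, -0.6]
tool_pos: [0.5108, -0.0606, 0.0552]
force: [0.2, 0.1, -0.3]
tool_pos: [0.5105, -0.0589, 0.0553]
force: [-0.1, -0.8, 0.0]
15.8 box y tcp -0.052563954083247426
```

View pics/sc10.png

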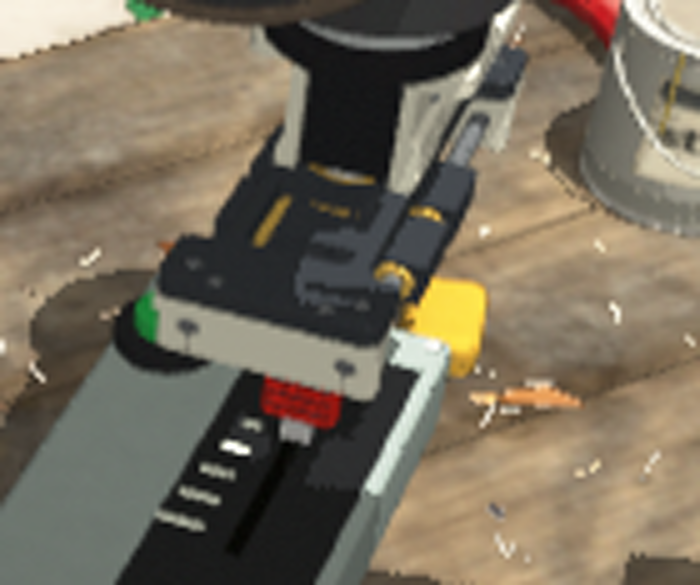

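View pics/wr10.png

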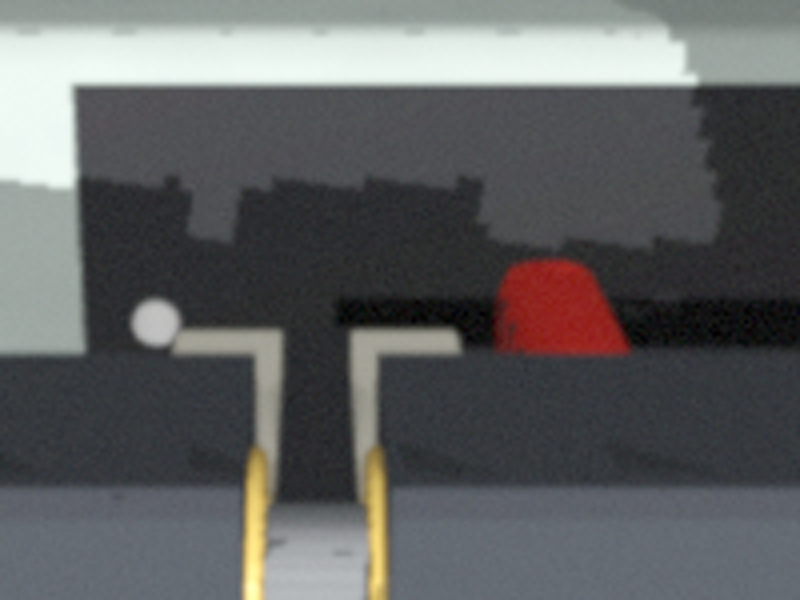

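First click done: the force dropped to 0 between -56.3 and -54 mm, and the lever is at the first line. Now the second.

```bash
python3 -m inch '[{"ax":0,"ay":0,"az":0,"dx":0,"dy":1.5,"dz":0,"fingers":0},{"ax":0,"ay":0,"az":0,"dx":0,"dy":3,"dz":0,"fingers":0},{"ax":0,"ay":0,"az":0,"dx":0,"dy":4.5,"dz":0,"fingers":0},{"ax":0,"ay":0,"az":0,"dx":0,"dy":6,"dz":0,"fingers":0},{"ax":0,"ay":0,"az":0,"dx":0,"dy":7.5,"dz":0,"fingers":0},{"ax":0,"ay":0,"az":0,"dx":0,"dy":9,"dz":0,"fingers":0},{"ax":0,"ay":0,"az":0,"dx":0,"dy":9,"dz":0,"fingers":0}]' | grep -E "tool|force"
python3 -m inch '[{"ax":0,"ay":0,"az":0,"dx":0,"dy":1,"dz":0,"fingers":0},{"ax":0,"ay":0,"az":0,"dx":0,"dy":2,"dz":0,"fingers":0},{"ax":0,"ay":0,"az":0,"dx":0,"dy":2,"dz":0,"fingers":0}]' | grep -E "tool|force"
python3 -m inch '[{"ax":0,"ay":0,"az":0,"dx":0,"dy":1,"dz":0,"fingers":0},{"ax":0,"ay":0,"az":0,"dx":0,"dy":2,"dz":0,"fingers":0},{"ax":0,"ay":0,"az":0,"dx":0,"dy":2,"dz":0,"fingers":0}]' | grep -E "tool|force"
python3 -m inch '[{"ax":0,"ay":0,"az":0,"dx":0,"dy":1,"dz":0,"fingers":0},{"ax":0,"ay":0,"az":0,"dx":0,"dy":2,"dz":0,"fingers":0},{"ax":0,"ay":0,"az":0,"dx":0,"dy":2,"dz":0,"fingers":0}]' | grep -E "tool|force"
python3 - <<'E'
from h import *
s=snapshot("scene");im=s["image"][150:280,320:460];save({"image":cv2.resize(im,None,fx=5,fy=4.5,interpolation=cv2.INTER_CUBIC)},"sc11")
o=get_obs()
ey=np.array([-.182,.983,0]);print(o["clock"],"box y tcp",(o["tool_pos"]-[.5004,-.0074,0])@ey)
E
```

```text
tool_pos: [0.5089, -0.0507, 0.0553]
force: [1.8, -5.6, -1.3]
tool_pos: [0.5086, -0.0489, 0.0553]
force: [2.2, -5.9, -1.3]
tool_pos: [0.5082, -0.0465, 0.0553]
force: [0.9, -3.2, 0.1]
tool_pos: [0.5078, -0.0439, 0.0553]
force: [-0.4, -0.5, -0.2]
17.9 box y tcp -0.03735228502291351
```

View pics/sc11.png

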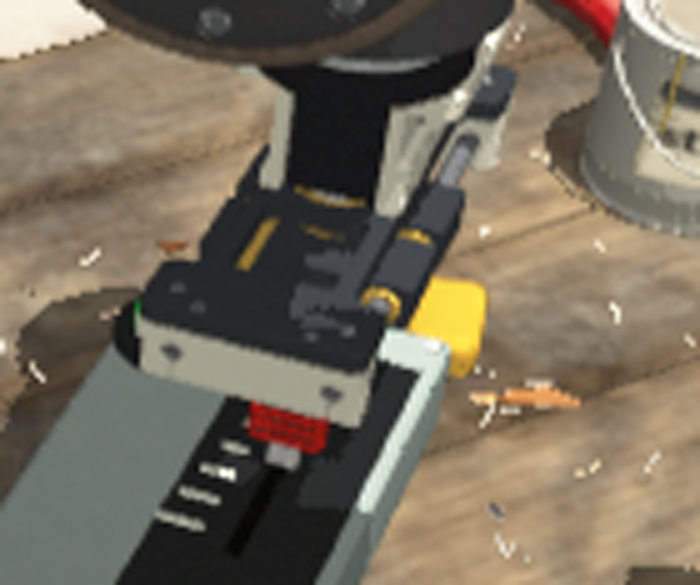

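Second click done: force is 0 and the lever stands at the second line in the crop. Same again for the third.

```bash
python3 -m inch '[{"ax":0,"ay":0,"az":0,"dx":0,"dy":1.5,"dz":0,"fingers":0},{"ax":0,"ay":0,"az":0,"dx":0,"dy":3,"dz":0,"fingers":0},{"ax":0,"ay":0,"az":0,"dx":0,"dy":4.5,"dz":0,"fingers":0},{"ax":0,"ay":0,"az":0,"dx":0,"dy":6,"dz":0,"fingers":0},{"ax":0,"ay":0,"az":0,"dx":0,"dy":7.5,"dz":0,"fingers":0},{"ax":0,"ay":0,"az":0,"dx":0,"dy":9,"dz":0,"fingers":0},{"ax":0,"ay":0,"az":0,"dx":0,"dy":9,"dz":0,"fingers":0}]' | grep -E "tool|force"
python3 -m inch '[{"ax":0,"ay":0,"az":0,"dx":0,"dy":1,"dz":0,"fingers":0},{"ax":0,"ay":0,"az":0,"dx":0,"dy":2,"dz":0,"fingers":0},{"ax":0,"ay":0,"az":0,"dx":0,"dy":2,"dz":0,"fingers":0}]' | grep -E "tool|force"
python3 -m inch '[{"ax":0,"ay":0,"az":0,"dx":0,"dy":1,"dz":0,"fingers":0},{"ax":0,"ay":0,"az":0,"dx":0,"dy":2,"dz":0,"fingers":0},{"ax":0,"ay":0,"az":0,"dx":0,"dy":2,"dz":0,"fingers":0}]' | grep -E "tool|force"
```

```text
tool_pos: [0.5062, -0.0358, 0.0553]
force: [0.8, -3.8, -0.2]
tool_pos: [0.5058, -0.034, 0.0553]
force: [1.3, -5.7, -2.3]
tool_pos: [0.5055, -0.0321, 0.0553]
force: [1.5, -5.7, -1.5]
```

```bash
python3 -m inch '[{"ax":0,"ay":0,"az":0,"dx":0,"dy":1,"dz":0,"fingers":0},{"ax":0,"ay":0,"az":0,"dx":0,"dy":1.5,"dz":0,"fingers":0},{"ax":0,"ay":0,"az":0,"dx":0,"dy":1.5,"dz":0,"fingers":0}]' | grep -E "tool|force"
python3 -m inch '[{"ax":0,"ay":0,"az":0,"dx":0,"dy":0.5,"dz":0,"fingers":0},{"ax":0,"ay":0,"az":0,"dx":0,"dy":1,"dz":0,"fingers":0},{"ax":0,"ay":0,"az":0,"dx":0,"dy":1,"dz":0,"fingers":0}]' | grep -E "tool|force"
python3 - <<'E'
from h import *
s=snapshot("scene");im=s["image"][150:280,320:460];save({"image":cv2.resize(im,None,fx=5,fy=4.5,interpolation=cv2.INTER_CUBIC)},"sc12")
o=get_obs()
ey=np.array([-.182,.983,0]);print(o["clock"],"box y tcp",(o["tool_pos"]-[.5004,-.0074,0])@ey,o["force"])
E
```

```text
tool_pos: [0.5051, -0.0299, 0.0552]
force: [-0.5, -1.3, -0.1]
tool_pos: [0.505, -0.0289, 0.0553]
force: [-0.2, 0.4, 0.4]
20.325 box y tcp -0.02199197982099725 [-0.15406189 -0.03876682 -0.34470788]
```

View pics/sc12.png

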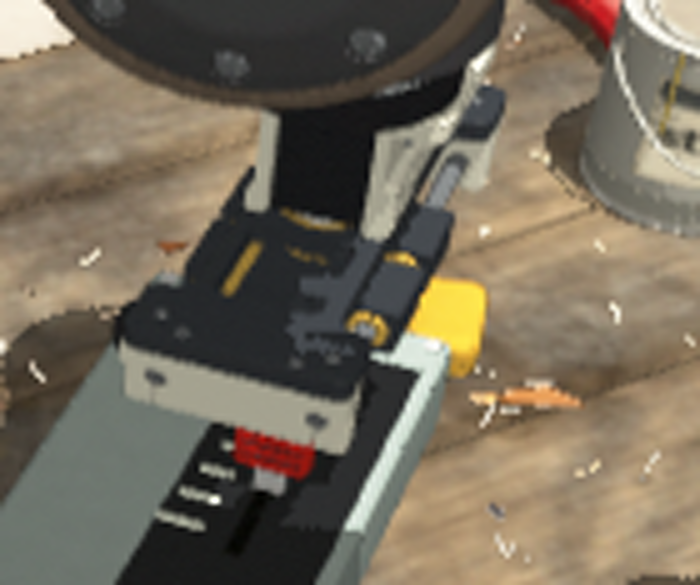

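The third click is in: force is 0 and the lever stands at the third line. Retreat, lift, and go over the button.

```bash
python3 -m inch '[{"ax":0,"ay":0,"az":0,"dx":0,"dy":-6,"dz":0,"fingers":0},{"ax":0,"ay":0,"az":0,"dx":0,"dy":-15,"dz":0,"fingers":0},{"ax":0,"ay":0,"az":0,"dx":0,"dy":-20,"dz":-12,"fingers":0},{"ax":0,"ay":0,"az":0,"dx":0,"dy":-24,"dz":-35,"fingers":0},{"ax":0,"ay":0,"az":0,"dx":-10,"dy":-30,"dz":-60,"fingers":0},{"ax":0,"ay":0,"az":0,"dx":-35,"dy":-36,"dz":-70,"fingers":0},{"ax":0,"ay":0,"az":0,"dx":-60,"dy":-38,"dz":-70,"fingers":0},{"ax":0,"ay":0,"az":0,"dx":-66.5,"dy":-38,"dz":-70,"fingers":0}]'
python3 -m inch '[{"ax":0,"ay":0,"az":0,"dx":0,"dy":0,"dz":10,"fingers":0},{"ax":0,"ay":0,"az":0,"dx":0,"dy":0,"dz":25,"fingers":0},{"ax":0,"ay":0,"az":0,"dx":0,"dy":0,"dz":40,"fingers":0},{"ax":0,"ay":0,"az":0,"dx":0,"dy":0,"dz":46,"fingers":0},{"ax":0,"ay":0,"az":0,"dx":0,"dy":0,"dz":48,"fingers":0},{"ax":0,"ay":0,"az":0,"dx":0,"dy":0,"dz":48,"fingers":0}]'
python3 - <<'E'
from h import *
s=snapshot("wrist");save(s,"wr13")
o=get_obs();print(o["tool_pos"],proj(s,[.5772,-.0542,.072]),proj(s,o["tool_pos"]))
s=snapshot("scene");im=s["image"][150:280,320:460];save({"image":cv2.resize(im,None,fx=5,fy=4.5,interpolation=cv2.INTER_CUBIC)},"sc13")
E
```

```text
clock: 21.32
tool_pos: [0.5785, -0.0547, 0.1259]
orientation: [-180.0, 0.0, -169.5]
force: [-0.9, -0.5, 0.3]
opening: 0.0005
clock: 22.08
tool_pos: [0.5774, -0.0543, 0.0774]
orientation: [-180.0, 0.0, -169.5]
force: [0.2, 1.0, -0.1]
opening: 0.0006
[ 0.57760119 -0.05427915  0.0776234 ] [320.28804765 274.02138167] [320.04486846 278.56727286]
```

View pics/wr13.png

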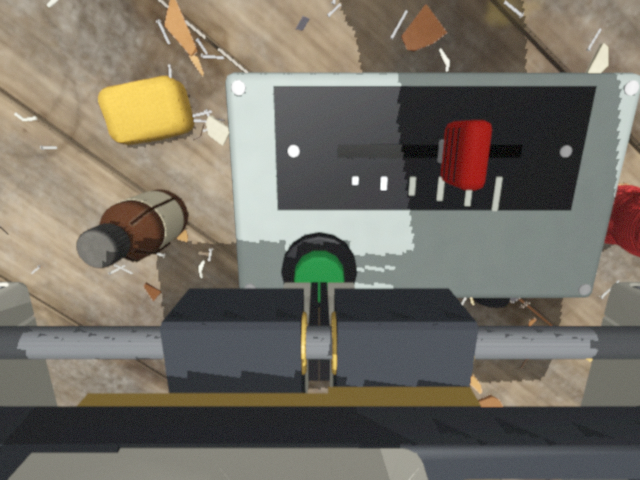

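View pics/sc13.png

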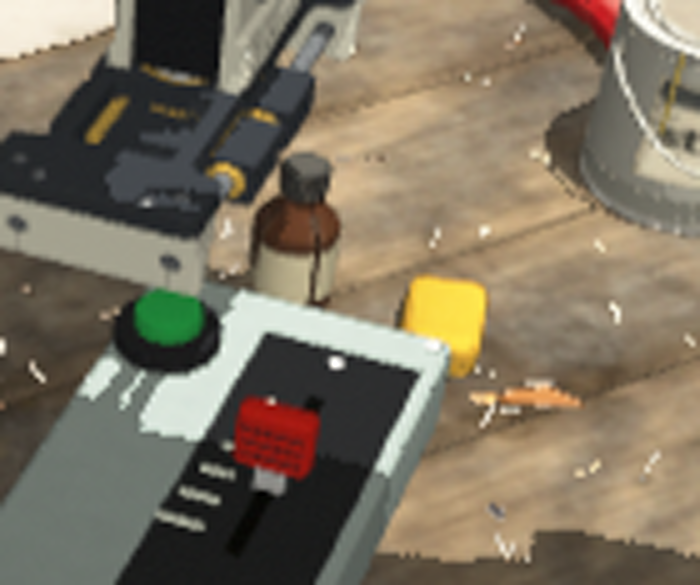

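The wrist view shows the lever's stem in the slot at about (441,150), beside the line at column 440 (lines at 355, 384, 412, 440, 468, 498: off and notches 1–5). I'll check that numerically and then press down in small steps.

```bash
python3 - <<'E'
from h import *
s=snapshot("wrist");ey=np.array([-.182,.983,0]);c=np.array([.5004,-.0074,0])
print("stem",[(onz(s,(441,150),z)-c)@ey+.04 for z in(.06,.07)],"paddle top", (onz(s,(478,155),.105)-c)@ey+.04)
for u in(355,384,412,440,468,498): print(u,round(((onz(s,(u,187),.06)-c)@ey+.04)*1000,1))
for q in landmark_of("lever_middle","wrist")[:1]: print(q["score"],(onz(s,q["position"],.085)-c)@ey+.04)
E
python3 -m inch '[{"ax":0,"ay":0,"az":0,"dx":0,"dy":0,"dz":4,"fingers":0},{"ax":0,"ay":0,"az":0,"dx":0,"dy":0,"dz":8,"fingers":0},{"ax":0,"ay":0,"az":0,"dx":0,"dy":0,"dz":11,"fingers":0},{"ax":0,"ay":0,"az":0,"dx":0,"dy":0,"dz":13,"fingers":0},{"ax":0,"ay":0,"az":0,"dx":0,"dy":0,"dz":13,"fingers":0}]'
python3 -m inch '[{"ax":0,"ay":0,"az":0,"dx":0,"dy":0,"dz":1.5,"fingers":0},{"ax":0,"ay":0,"az":0,"dx":0,"dy":0,"dz":3,"fingers":0},{"ax":0,"ay":0,"az":0,"dx":0,"dy":0,"dz":3,"fingers":0}]'|grep -E "tool|force"
python3 -m inch '[{"ax":0,"ay":0,"az":0,"dx":0,"dy":0,"dz":1.5,"fingers":0},{"ax":0,"ay":0,"az":0,"dx":0,"dy":0,"dz":3,"fingers":0},{"ax":0,"ay":0,"az":0,"dx":0,"dy":0,"dz":3,"fingers":0}]'|grep -E "tool|force"
```

```text
stem [np.float64(0.04547385727915266), np.float64(0.04219589001437233)] paddle top 0.04659663311912373
355 -0.6
384 15.6
412 31.3
440 46.9
468 62.6
498 79.3
0.64 0.04482474868039461
clock: 22.9
tool_pos: [0.5772, -0.0544, 0.064]
orientation: [-180.0, -0.0, -169.5]
force: [-1.0, -0.0, -0.3]
opening: 0.0005
tool_pos: [0.5772, -0.0544, 0.0612]
force: [0.3, 0.2, 0.8]
tool_pos: [0.5772, -0.0544, 0.0581]
force: [0.1, 0.7, 0.6]
```

```bash
python3 -m inch '[{"ax":0,"ay":0,"az":0,"dx":0,"dy":0,"dz":1.5,"fingers":0},{"ax":0,"ay":0,"az":0,"dx":0,"dy":0,"dz":3,"fingers":0},{"ax":0,"ay":0,"az":0,"dx":0,"dy":0,"dz":3,"fingers":0}]'|grep -E "tool|force"
python3 -m inch '[{"ax":0,"ay":0,"az":0,"dx":0,"dy":0,"dz":1,"fingers":0},{"ax":0,"ay":0,"az":0,"dx":0,"dy":0,"dz":2,"fingers":0},{"ax":0,"ay":0,"az":0,"dx":0,"dy":0,"dz":2,"fingers":0}]'|grep -E "tool|force"
python3 -m inch '[{"ax":0,"ay":0,"az":0,"dx":0,"dy":0,"dz":1,"fingers":0},{"ax":0,"ay":0,"az":0,"dx":0,"dy":0,"dz":2,"fingers":0},{"ax":0,"ay":0,"az":0,"dx":0,"dy":0,"dz":2,"fingers":0}]'|grep -E "tool|force"
```

```text
tool_pos: [0.5773, -0.0543, 0.0552]
force: [0.1, -0.1, -0.4]
tool_pos: [0.5774, -0.0543, 0.0534]
force: [-0.8, 0.3, 2.5]
tool_pos: [0.5774, -0.0544, 0.0513]
force: [-1.1, -0.1, 3.7]
```

Contact is at TCP z≈0.0545, so bottom should be at ≈0.0485.

```bash
python3 -m inch '[{"ax":0,"ay":0,"az":0,"dx":0,"dy":0,"dz":1,"fingers":0},{"ax":0,"ay":0,"az":0,"dx":0,"dy":0,"dz":2,"fingers":0},{"ax":0,"ay":0,"az":0,"dx":0,"dy":0,"dz":2,"fingers":0}]'|grep -E "tool|force"
python3 -m inch '[{"ax":0,"ay":0,"az":0,"dx":0,"dy":0,"dz":0.5,"fingers":0},{"ax":0,"ay":0,"az":0,"dx":0,"dy":0,"dz":1,"fingers":0},{"ax":0,"ay":0,"az":0,"dx":0,"dy":0,"dz":1,"fingers":0}]'|grep -E "tool|force"
python3 -m inch '[{"ax":0,"ay":0,"az":0,"dx":0,"dy":0,"dz":0.5,"fingers":0},{"ax":0,"ay":0,"az":0,"dx":0,"dy":0,"dz":1,"fingers":0},{"ax":0,"ay":0,"az":0,"dx":0,"dy":0,"dz":1,"fingers":0}]'|grep -E "tool|force"
```

```text
tool_pos: [0.5773, -0.0544, 0.0493]
force: [-2.1, 0.9, 5.1]
tool_pos: [0.5774, -0.0544, 0.0489]
force: [-3.6, 0.1, 10.2]
tool_pos: [0.5775, -0.0544, 0.0488]
force: [-4.9, 2.0, 17.5]
```

Force rose sharply at z≈0.0489 (10 N, then 17.5 N), so the button is right down. I'll lift clear and check.

```bash
python3 -m inch '[{"ax":0,"ay":0,"az":0,"dx":0,"dy":0,"dz":-3,"fingers":0},{"ax":0,"ay":0,"az":0,"dx":0,"dy":0,"dz":-8,"fingers":0},{"ax":0,"ay":0,"az":0,"dx":0,"dy":0,"dz":-20,"fingers":0},{"ax":0,"ay":0,"az":0,"dx":0,"dy":0,"dz":-45,"fingers":0},{"ax":0,"ay":0,"az":0,"dx":0,"dy":0,"dz":-80,"fingers":0},{"ax":0,"ay":0,"az":0,"dx":20,"dy":0,"dz":-120,"fingers":0},{"ax":0,"ay":0,"az":0,"dx":20,"dy":-30,"dz":-140,"fingers":0},{"ax":0,"ay":0,"az":0,"dx":20,"dy":-30,"dz":-140,"fingers":0}]'
python3 - <<'E'
from h import *
s=snapshot("scene");im=s["image"][150:330,280:470];save({"image":cv2.resize(im,None,fx=4,fy=3.3,interpolation=cv2.INTER_CUBIC)},"sc14")
a=landmark_of("lever_middle","scene")[:1];print([(onz(s,q["position"],.085)-[.5004,-.0074,0])@[-.182,.983,0]+.04 for q in a])
s=snapshot("wrist");save(s,"wr14");print(get_obs()["clock"],get_obs()["force"])
E
```

```text
clock: 26.9
tool_pos: [0.5642, -0.0885, 0.1896]
orientation: [-180.0, 0.2, -169.5]
force: [-0.2, 0.1, 0.3]
opening: 0.0004
[np.float64(0.04648679269063802)]
27.05 [ 0.25012456 -0.71635137 -0.26549984]
```

View pics/sc14.png

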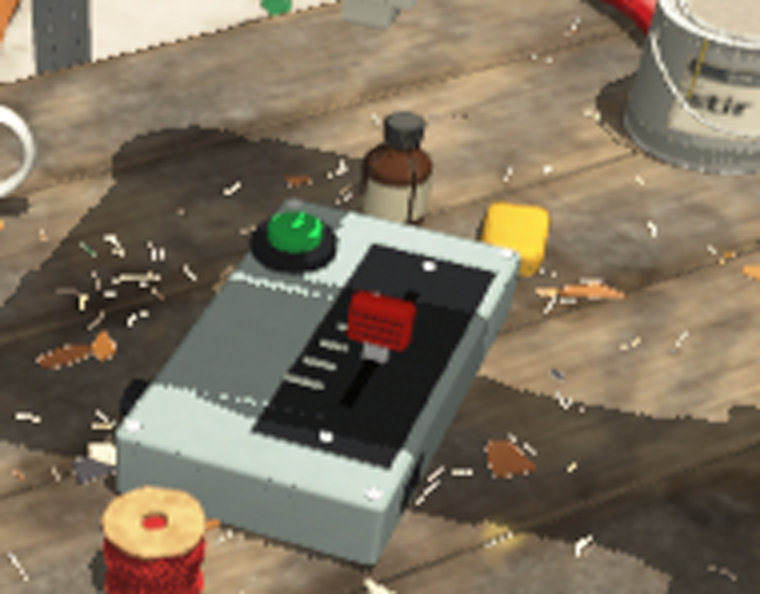

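View pics/wr14.png

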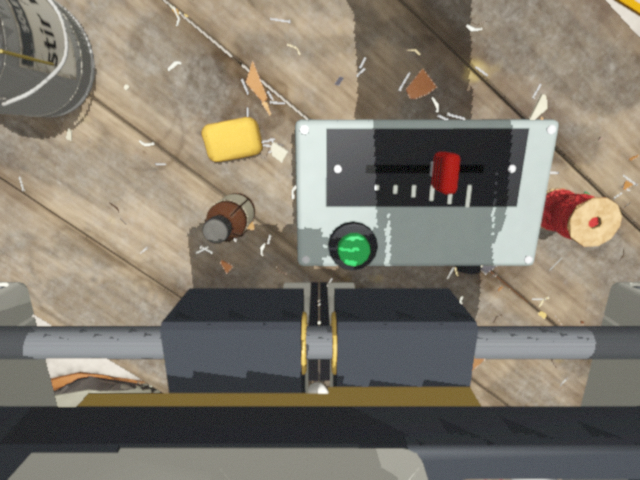

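The button is back up at (353,245) in the wrist view. The lever is at the third notch, measured at 46.5 mm, with two lines showing beyond it. The bottle, spool and wax stand where they were, and nothing is being touched.

```bash
python3 -c "
from plant import *
print(close_job())"
```

```text
the job is handed in; nothing more can be done
None
```

The lever is at the third notch, the green button was pressed right down and came back up, and I handed the job in at about 27 s of the 54 s.

- **Lever:** I pushed it with the shut fingertips, never gripping it. There were three clicks, each showing as a 4–7 N rise and then a drop to zero. The last scene picture put the lever at 46.5 mm of travel. Other camera readings ranged from 42 to 47 mm, against 48 mm for the third notch.
- **Button:** Contact came at TCP height 0.0545 m. It hit its stop about 6 mm lower, where the force climbed to 17.5 N. The final picture shows it up again.
- **Surroundings:** In the last pictures the bottle, spool and wax stood in place, and the arm was clear with the force near zero.

One thing disagreed. The real fingertips ended about 20–25 mm above the reported TCP. On my first approach they were too high, moved over the edge of the lever and registered no contact force. I backed off and went lower, checking the force at each step, before pushing.

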